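Lock the motorcycle battery into its bench cradle

TASK

Secure the motorcycle battery in its cradle: swing the hold-down bar over the battery until it is fully home in the forked catch, then take the T-handled lock pin from the wooden rack and push it upright down through the catch and the bar until its collar sits flush on the catch. Leave the round-knobbed pin, the wrench and the tin where they are.

Things in the scene. Friction and masses are not known exactly. Their poses are not given: they have to be found in the camera images.
- cradle: Steel battery cradle fixed to the bench, base 100 x 226 x 5 mm; on it a black and grey battery, 70 x 113 mm, its top 90 mm above the bench. Origin: centre of the underside; z up, y along its length. Round pivot post at y = -85 mm; at y = +85 mm the catch, a steel block 36 mm (y) by 40 mm (x = -18 to 22 mm) with a slot (z = 92 to 104 mm) open towards -x under a top plate (z = 104 to 112 mm).
- catch_hole (a point): Centre of the mouth of the upright round hole in the catch, on its top face, 112 mm above the bench. The hole is 10 mm across: through the 8 mm top plate, across the slot and 35 mm into the block below. With the bar home, the bar's own 10 mm hole lines up with it. Axes as the cradle.
- bar (a joint): Angle of the hold-down bar about its upright pivot. 0 = fully home in the slot, against its stop; positive = swung out towards the cradle's -x (counter-clockwise from above), up to 1.5. Flat aluminium, 22 mm wide, 8 mm thick, top face 102 mm above the bench, its hole 170 mm from the pivot. Stays where it is left.
- bar_hinge (a point): Point on the bar's pivot axis, at the height of the bar's top face (102 mm above the bench). Axes as the cradle: the closed bar runs along +y from here.
- bar_knob (a point): Centre of the top of the black upright round knob on the bar, 105 mm from the pivot axis: 16 mm across, it rises 46 mm from the bar's top (102 to 148 mm above the bench). Turns with the bar.
- rack: Plywood pin rack fixed to the bench, 60 (x) x 140 (y) x 55 (z) mm. Origin: centre of its underside. Two 14 mm holes, 49 mm deep, open upwards at y = -40 and y = +40 mm; each holds one pin, which stands upright on its collar.
- lock_pin: The lock pin, steel, 70 g: straight shaft 8 mm across reaching 42 mm below the origin, its last 7 mm tapered to 4 mm; origin = centre of the underside of its collar, z up. The collar is 24 mm across and 6 mm thick; on a neck above it a T grip 34 mm (x) by 12 mm (y) by 26 mm, from 14 to 40 mm above the origin.
- dowel: Another steel pin standing in the rack, told by its round knob, 24 mm across, its top 37 mm above the collar's underside (the origin); its 12 mm shaft is too thick for the catch. To be left alone.
- wrench: Steel wrench about 170 mm long lying flat on the bench. Origin: centre of its underside, x along it. To be left alone.
- tin: Tin can with a paper label, 68 mm across, 85 mm tall, standing on the bench. Origin: centre of its underside. To be left alone.
Mind the look-alikes: they are no part of the job. Leave any yellow look-alike of the lock_pin alone.

How it is judged:
By the outcome, as a careful person would: the job done as asked, in the order asked, and still so for the second after the job is handed in, with the robot touching nothing.
It also fails if it takes over 54 s, if anything falls off the work surface, if the arm or the gripper's body presses on something with over 40 N, if the wrist force passes 120 N, or if a joint passes its speed limit or range.

ROBOT

A 6-joint arm with a two-finger parallel gripper is mounted at the origin on the work surface. World frame = base frame: x ahead of the robot, y to its left, z up, the work surface at z = 0. Lengths are in m, angles in rad, forces in N, time in s.
With the tool pointing down it reaches from about 0.35 to 0.775 m from the base axis. Payload 7.3 kg.
Tool frame: the origin (TCP) lies on the front face of the gripper's body, between the roots of the fingers; the fingertips stand ahead of it and the grasp point (between the pads) lies 47 mm ahead of it (finger_overhang is the z of the fingertips in the tool frame, in m); z points along the fingers, y is the line along which they close (so a half turn about z gives the same grasp; the last joint's range is limited). The gripper opens to 92 mm and grips with 3 to 60 N. Pads are 19 mm wide; open, the fingers measure 130 mm over their backs; the gripper's body (75 mm by 190 mm) begins 47 mm behind the grasp point.
Start: joints at [1.096, 0.342, 1.524, -0, 1.275, -0.146], TCP at [0.17, 0.497, 0.292] pointing down, gripper open.
Joint ranges: [-2.53, 2.53], [-0.77, 2.02], [0.04, 2.7], [-1, 4.14], [0.28, 2.66], [-3.11, 3.11]. Speed limits (rad/s): [2.57, 2.57, 3.14, 3.14, 3.14, 3.14].

INTERFACE

Orientations are given as [roll, pitch, yaw] about the fixed x, y, z axes, in that order (R = Rz(yaw) Ry(pitch) Rx(roll)).
In Python, from cell import * gives the robot as it stands. The module is installed in compiled form; this text tells all that it offers.
- The arm moves only by the tool arm_command, never from a script. Its argument "series" is a list of rows, each an object of numbers: "x", "y", "z": the shift along the tool's x, y, z in mm; "rx", "ry", "rz": the turn, a rotation vector about the tool's x, y, z in degrees. A call has 1 to 20 rows; each row is the pose to reach, as a shift and turn from the pose commanded when the call began, along the tool's axes at that moment; what a row does not reach only later rows make up. A row lasts 1/10 s, in which the tool goes at most 50 mm and 8.59 degrees, less where a joint would pass 70% of its speed; a pose out of reach is approached as far as the arm can. A call with a gripper value outside its range is refused whole. "hand" is the finger opening in mm, from 0 to 91.8, set as the call begins (left out, the last holds). The fingers move at their own pace and stop on an object; "squeeze" is the grip in N (left out, the last holds). Time passes only in rows, so rows that repeat a pose let the fingers close. It gives the time, the measured TCP pose, the force, the opening and the grip force at its end, in the units of the state.
- observe(): the state, without advancing time (a new reading comes with each control period).
- read_camera(name): name is "side" or "top" or "wrist"; returns a dict with "pixels" (384x512x3 uint8, blue, green, red), "K" (3x3 intrinsics, pixels), "rvec" (rotation vector, rad) and "tvec" (3), from world to camera coordinates, as OpenCV has them. Camera axes: x right, y down, z forward; pixel columns grow to the right and rows downward; lengths in m; the calibration is good to about 2 mm. A picture is of the moment at which its call begins. There is no depth.
- hand_in(): hands the job in; it is judged then, once.
Trained networks look in a picture, given as the dict that the camera call returned (one of the last four; its "shot" number tells which), for a name from the list of things; names that differ only in an ending like _2 or _b are one class to them, and where a whole thing is asked for, a point or a joint stands for the part that bears it (a point fixed in the world has none). Each returns a list of dicts, best first, with "confidence" (0 to 1); they miss things now and then, are a little off and sometimes report something else, mostly with a low value. They report only what shows in the picture. A call takes as long as a camera call. They do not tell look-alikes from the thing itself.
- boxes_of(picture, query): "point" ([x, y, z] in m, in world coordinates, good to about 4 mm: the middle of the surface that is visible of it).
- trace(picture, query): "pixels" (384x512 bool, what is visible of it).
- mark_of(picture, query): "point" ([x, y, z] in m, in world coordinates, good to about 4 mm: a listed point, or the origin of a listed thing).
The state is a dict: "time": time; "qpos": joint angles; "qvel": joint speeds; "joint_efforts": joint torques, N m; "tool_pos": TCP position; "tool_rot": TCP orientation; "contact_force": force on the tool from outside, world axes, zero at the start; "torque": the same for the moment, N m; "opening": finger opening in m; "grip_force": force on a finger pad.
Only numpy, scipy, OpenCV 4.12 (cv2) and the standard library are available. Lean on these libraries where they do the work, as an engineer would, in place of code of your own. Each camera call takes 0.05 s, during which the arm holds its last target. There are 200 camera calls.

## Working session

There is one attempt and no reset: what is moved stays moved. The work goes in short steps, Python scripts to look and compute and a tool call to move; the robot and the scene stay as the last step left them, time stands still between calls to the robot, and variables do not carry over. Pictures are saved under pics/ and viewed, at most 10 in all, crops included, and the job is handed in when it is done.

Besides the shell and the picture viewer there is one more tool, called after "Emit:" by a JSON object that holds its "fn" and its "kwargs". arm_command: Moves the arm, as the interface text tells. Its arguments: {"type":"object","properties":{"series":{"type":"array"},"hand":{"type":"number"},"squeeze":{"type":"number"}},"required":["series"]}

```bash
mkdir -p pics; cat > h.py <<'E'
from cell import *
import numpy as np, cv2
def save(p,n): cv2.imwrite('pics/'+n,p["pixels"])
def proj(p,pts):
    return cv2.projectPoints(np.array(pts,float).reshape(-1,3),p["rvec"],p["tvec"],p["K"],None)[0].reshape(-1,2)
def ray(p,u,v,z):
    R=cv2.Rodrigues(np.array(p["rvec"],float))[0]; t=np.array(p["tvec"],float).ravel()
    d=R.T@np.linalg.inv(p["K"])@np.array([u,v,1.]); c=-R.T@t
    return c+d*(z-c[2])/d[2]
E
python3 - <<'E'
from h import *
o=observe(); print(o["tool_pos"],o["tool_rot"],o["opening"],o["time"])
ims=[]
for c in("top","side"):
    p=read_camera(c); ims.append(p["pixels"])
    for n in["catch_hole","bar_hinge","bar_knob","lock_pin","dowel","rack","cradle"]:
        for r in mark_of(p,n)[:3]:
            q=r["point"]; print(c,n,round(r["confidence"],2),np.round(q,4),proj(p,[q])[0].round())
cv2.imwrite('pics/a.png',ims[0]);cv2.imwrite('pics/b.png',ims[1])
print(finger_overhang)
E
```

```text
[0.16936384 0.49659576 0.29152609] [-3.14002661e+00 -2.16037703e-04  2.81281649e+00] 0.09158245312901106 0.0
top catch_hole 0.64 [0.5822 0.2221 0.1153] [149. 171.]
top catch_hole 0.61 [0.4498 0.1257 0.1479] [177. 217.]
top bar_hinge 0.57 [0.5318 0.0593 0.1037] [204. 190.]
top lock_pin 0.72 [0.5837 0.2243 0.1148] [148. 170.]
top lock_pin 0.64 [ 0.4421 -0.347   0.054 ] [336. 223.]
top lock_pin 0.58 [ 0.4396 -0.4388  0.0392] [364. 225.]
top rack 0.8 [ 0.4556 -0.3108 -0.0018] [321. 219.]
top cradle 0.83 [0.5568 0.1365 0.002 ] [184. 184.]
side catch_hole 0.84 [0.5803 0.2211 0.1103] [210. 128.]
side bar_hinge 0.87 [0.5303 0.0579 0.1041] [224. 171.]
side bar_knob 0.59 [0.4493 0.1244 0.1448] [183. 157.]
side lock_pin 0.62 [ 0.5467 -0.3786  0.038 ] [333. 309.]
side lock_pin 0.61 [ 0.4465 -0.3472  0.0514] [288. 319.]
side lock_pin 0.59 [ 0.4459 -0.4446  0.0412] [317. 361.]
side dowel 0.47 [ 0.4539 -0.2698  0.0539] [270. 289.]
side rack 0.76 [ 0.4488 -0.3122 -0.0007] [278. 315.]
side cradle 0.68 [ 0.5577  0.1373 -0.0027] [220. 175.]
side cradle 0.66 [ 0.7153 -0.1963  0.0021] [334. 227.]
0.0655
```

View pics/a.png

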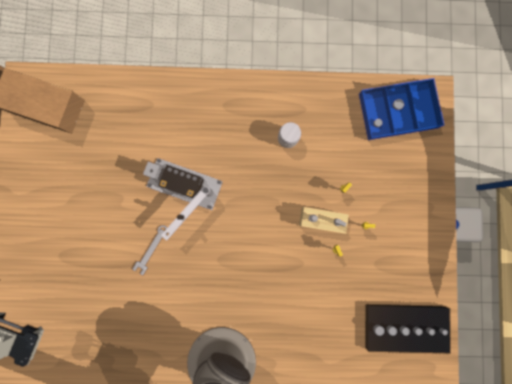

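View pics/b.png

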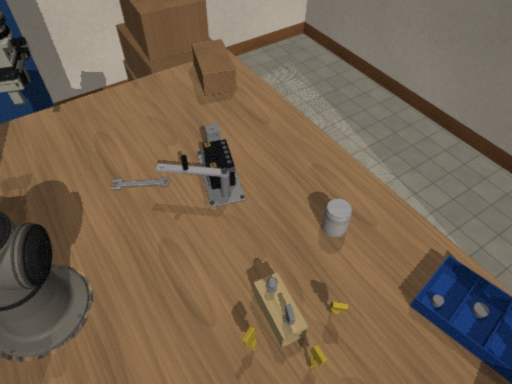

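The top view shows the bar swung out, from its pivot at (204,190) to about (160,230), and the catch at (149,171). The rack is at (325,220), with three yellow look-alikes on the bench around it. In the side view the rack holds a round-knobbed pin at (272,284) and a grey T pin at (290,313). The fit checks out: hinge to catch is 170 mm, hinge to knob is 105 mm, and the bar stands at about 1.19 rad.

```bash
cat >> h.py <<'E'
from scipy.spatial.transform import Rotation as Ro
def rel(pos,yaw,frm=None):
    """rows (mm, deg) from the present (or a given pos,yaw) pose to a tool-down pose"""
    if frm is None: o=observe(); p0=np.array(o["tool_pos"]); R0=Ro.from_euler('xyz',o["tool_rot"])
    else: p0=np.array(frm[0]); R0=Ro.from_euler('xyz',[np.pi,0,frm[1]])
    R1=Ro.from_euler('xyz',[np.pi,0,yaw])
    return np.round(R0.inv().apply(np.array(pos)-p0)*1e3,1),np.round(np.degrees((R0.inv()*R1).as_rotvec()),1)
E
python3 - <<'E'
from h import *
k=[.4495,.125]; H=np.array([.531,.0586])
print(rel(k+[.245],2.46)); print(rel(k+[.177],2.46))
p=read_camera("side"); c=p["pixels"][250:384,215:365]; cv2.imwrite('pics/c.png',cv2.resize(c,None,fx=4,fy=4,interpolation=2))
E
```

```text
(array([-385.1, -261.6,   47.2]), array([ 0. , -0. , 20.2]))
(array([-385.1, -261.6,  115.2]), array([ 0. , -0. , 20.2]))
```

View pics/c.png

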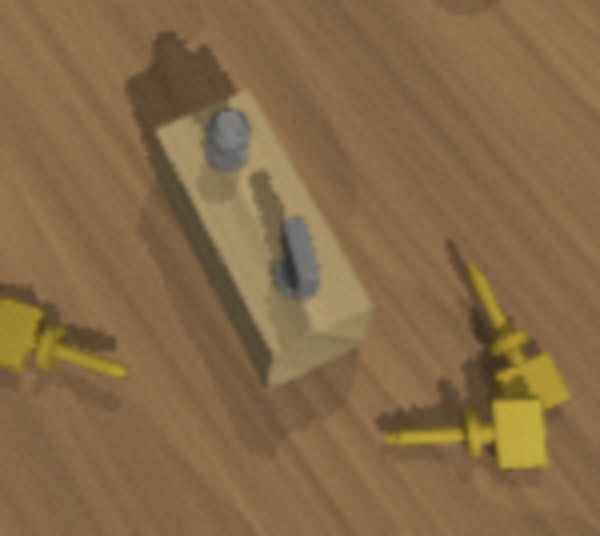

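The crop has five candidates. Three are yellow T pins lying on the bench (crop (20,335), (535,375) and (520,430)), so they are look-alikes. The grey pin at (228,140) has a round knob, so it's the dowel. The grey pin with a flat T grip at (297,258), standing in the rack, fits the lock pin.

First the bar: go over the knob.

Emit:
{"fn": "arm_command", "kwargs": {"series": [{"x": -385, "y": -262, "z": 40, "rz": 20}, {"x": -385, "y": -262, "z": 40, "rz": 20}, {"x": -385, "y": -262, "z": 40, "rz": 20}, {"x": -385, "y": -262, "z": 40, "rz": 20}, {"x": -385, "y": -262, "z": 40, "rz": 20}, {"x": -385, "y": -262, "z": 40, "rz": 20}, {"x": -385, "y": -262, "z": 40, "rz": 20}, {"x": -385, "y": -262, "z": 40, "rz": 20}, {"x": -385, "y": -262, "z": 40, "rz": 20}, {"x": -385, "y": -262, "z": 40, "rz": 20}, {"x": -385, "y": -262, "z": 47, "rz": 20}, {"x": -385, "y": -262, "z": 47, "rz": 20}, {"x": -385, "y": -262, "z": 47, "rz": 20}], "hand": 60, "squeeze": 15}}

```text
invalid input
```

```bash
python3 - <<'E'
from h import *
o=observe(); print(o["time"],o["tool_pos"],o["tool_rot"],o["opening"],o["contact_force"])
p=read_camera("wrist"); save(p,'d.png')
for n in["bar_knob","catch_hole","bar_hinge"]:
    for r in mark_of(p,n)[:2]: print(n,r["confidence"],r["point"],proj(p,[r["point"]]))
print(rel([.4495,.125,.177],2.46))
E
```

```text
0.85 [0.16951331 0.4969115  0.29224775] [ 3.14142132e+00 -1.41335247e-05  2.81275709e+00] 0.09196423109493032 [ 0.8080778  -0.54369859 -0.2143123 ]
(array([-385.1, -261.6,  115.2]), array([ 0. , -0. , 20.2]))
```

View pics/d.png

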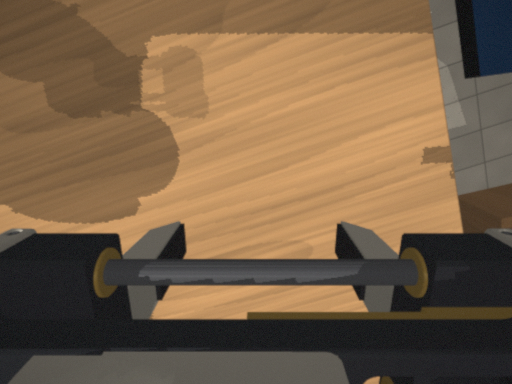

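The call was refused and nothing moved, so the wrist view shows only bare bench. I'll retry with all six keys in each row.

Emit:
{"fn": "arm_command", "kwargs": {"series": [{"x": -385, "y": -262, "z": 40, "rx": 0, "ry": 0, "rz": 20}, {"x": -385, "y": -262, "z": 40, "rx": 0, "ry": 0, "rz": 20}, {"x": -385, "y": -262, "z": 40, "rx": 0, "ry": 0, "rz": 20}, {"x": -385, "y": -262, "z": 40, "rx": 0, "ry": 0, "rz": 20}, {"x": -385, "y": -262, "z": 40, "rx": 0, "ry": 0, "rz": 20}, {"x": -385, "y": -262, "z": 40, "rx": 0, "ry": 0, "rz": 20}, {"x": -385, "y": -262, "z": 40, "rx": 0, "ry": 0, "rz": 20}, {"x": -385, "y": -262, "z": 40, "rx": 0, "ry": 0, "rz": 20}, {"x": -385, "y": -262, "z": 40, "rx": 0, "ry": 0, "rz": 20}, {"x": -385, "y": -262, "z": 40, "rx": 0, "ry": 0, "rz": 20}, {"x": -385, "y": -262, "z": 47, "rx": 0, "ry": 0, "rz": 20}, {"x": -385, "y": -262, "z": 47, "rx": 0, "ry": 0, "rz": 20}, {"x": -385, "y": -262, "z": 47, "rx": 0, "ry": 0, "rz": 20}], "hand": 60, "squeeze": 15}}

```text
time: 2.35
tool_pos: [0.4485, 0.1255, 0.245]
tool_rot: [-3.141, -0.001, 2.465]
contact_force: [-0.0, -0.3, 0.2]
opening: 0.0598
grip_force: 0.0
```

```bash
python3 - <<'E'
from h import *
p=read_camera("wrist"); save(p,'e.png')
for n in["bar_knob","catch_hole","bar_hinge"]:
    for r in mark_of(p,n)[:2]: print(n,r["confidence"],r["point"],proj(p,[r["point"]]))
print(rel([.4495,.125,.177],2.46))
E
```

```text
bar_knob 0.85 [0.4489, 0.1208, 0.1439] [[255.27564533 220.51551716]]
bar_knob 0.17 [0.5887, 0.2177, 0.1144] [[441.29787668 258.34784434]]
catch_hole 0.57 [0.5869, 0.2143, 0.112] [[435.25029041 257.68739631]]
bar_hinge 0.7 [0.5293, 0.0571, 0.1028] [[257.20999968 301.91564237]]
(array([-0.7, -0.1, 68.6]), array([0. , 0. , 0.3]))
```

View pics/e.png

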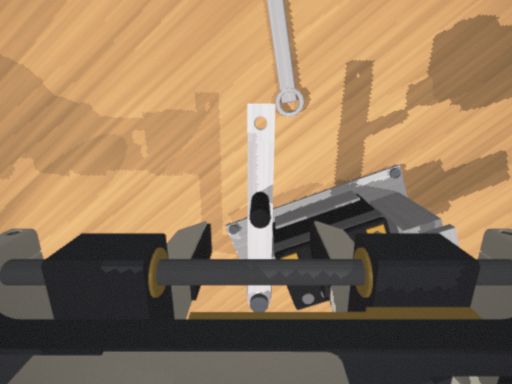

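The wrist view shows the knob at (260,208), centred between the fingers. The bar hole is at (260,122) and the pivot at (258,302). Descend and grip.

Emit:
{"fn": "arm_command", "kwargs": {"series": [{"x": 0, "y": 0, "z": 35, "rx": 0, "ry": 0, "rz": 0}, {"x": 0, "y": 0, "z": 68, "rx": 0, "ry": 0, "rz": 0}, {"x": 0, "y": 0, "z": 68, "rx": 0, "ry": 0, "rz": 0}, {"x": 0, "y": 0, "z": 68, "rx": 0, "ry": 0, "rz": 0}]}}

```text
time: 2.95
tool_pos: [0.4494, 0.125, 0.1778]
tool_rot: [-3.141, -0.0, 2.464]
contact_force: [0.5, -0.2, 0.4]
opening: 0.0596
grip_force: 0.0
```

Emit:
{"fn": "arm_command", "kwargs": {"series": [{"x": 0, "y": 0, "z": 0, "rx": 0, "ry": 0, "rz": 0}, {"x": 0, "y": 0, "z": 0, "rx": 0, "ry": 0, "rz": 0}, {"x": 0, "y": 0, "z": 0, "rx": 0, "ry": 0, "rz": 0}, {"x": 0, "y": 0, "z": 0, "rx": 0, "ry": 0, "rz": 0}, {"x": 0, "y": 0, "z": 0, "rx": 0, "ry": 0, "rz": 0}], "hand": 5, "squeeze": 15}}

```text
time: 3.45
tool_pos: [0.4494, 0.1246, 0.1775]
tool_rot: [3.141, 0.0, 2.464]
contact_force: [0.6, -0.2, -1.1]
opening: 0.0242
grip_force: 0.0
```

Emit:
{"fn": "arm_command", "kwargs": {"series": [{"x": 0, "y": 0, "z": 0, "rx": 0, "ry": 0, "rz": 0}, {"x": 0, "y": 0, "z": 0, "rx": 0, "ry": 0, "rz": 0}, {"x": 0, "y": 0, "z": 0, "rx": 0, "ry": 0, "rz": 0}, {"x": 0, "y": 0, "z": 0, "rx": 0, "ry": 0, "rz": 0}, {"x": -0.6, "y": 11, "z": 0, "rx": 0, "ry": 0, "rz": 6}, {"x": -2.3, "y": 21.8, "z": 0, "rx": 0, "ry": 0, "rz": 12}, {"x": -5.1, "y": 32.4, "z": 0, "rx": 0, "ry": 0, "rz": 18}, {"x": -9.1, "y": 42.7, "z": 0, "rx": 0, "ry": 0, "rz": 24}, {"x": -14.1, "y": 52.5, "z": 0, "rx": 0, "ry": 0, "rz": 30}, {"x": -20.1, "y": 61.7, "z": 0, "rx": 0, "ry": 0, "rz": 36}, {"x": -27, "y": 70.3, "z": 0, "rx": 0, "ry": 0, "rz": 42}, {"x": -34.7, "y": 78, "z": 0, "rx": 0, "ry": 0, "rz": 48}, {"x": -43.3, "y": 84.9, "z": 0, "rx": 0, "ry": 0, "rz": 54}, {"x": -52.5, "y": 90.9, "z": 0, "rx": 0, "ry": 0, "rz": 60}, {"x": -52.5, "y": 90.9, "z": 0, "rx": 0, "ry": 0, "rz": 60}]}}

```text
time: 4.95
tool_pos: [0.5483, 0.1612, 0.1773]
tool_rot: [3.141, 0.002, 1.413]
contact_force: [-0.4, -5.3, 5.1]
opening: 0.0156
grip_force: 15.0
```

```bash
python3 - <<'E'
from h import *
o=observe(); print(o["time"],o["grip_force"],o["contact_force"])
H=np.array([.5305,.0585]); d=np.array(o["tool_pos"][:2])-H
print(np.hypot(*d),np.degrees(np.arctan2(d[1],d[0])),np.degrees(o["tool_rot"][2]))
for c in("top","side"):
    p=read_camera(c)
    for n in["catch_hole","bar_hinge","bar_knob"]:
        for r in mark_of(p,n)[:1]: print(c,n,r["confidence"],r["point"])
E
```

```text
4.95 15.00228926539421 [-0.35773409 -5.32863916  5.10058462]
0.1042113260974441 80.14233003425464 80.95750885284579
top catch_hole 0.68 [0.4563, -0.2738, 0.0559]
top bar_hinge 0.57 [0.5321, 0.0575, 0.1037]
side catch_hole 0.83 [0.5779, 0.2251, 0.1084]
side bar_hinge 0.8 [0.5237, 0.0593, 0.1025]
side bar_knob 0.52 [0.5523, 0.1607, 0.1456]
```

Emit:
{"fn": "arm_command", "kwargs": {"series": [{"x": -0.1, "y": 3.7, "z": 0, "rx": 0, "ry": 0, "rz": 2}, {"x": -0.3, "y": 7.3, "z": 0, "rx": 0, "ry": 0, "rz": 4}, {"x": -0.6, "y": 11, "z": 0, "rx": 0, "ry": 0, "rz": 6}, {"x": -0.6, "y": 11, "z": 0, "rx": 0, "ry": 0, "rz": 6}]}}

```text
time: 5.75
tool_pos: [0.5582, 0.1589, 0.1773]
tool_rot: [3.141, 0.002, 1.311]
contact_force: [-0.7, -5.7, 3.3]
opening: 0.0157
grip_force: 15.0
```

Emit:
{"fn": "arm_command", "kwargs": {"series": [{"x": 0, "y": 1.5, "z": 0, "rx": 0, "ry": 0, "rz": 1}, {"x": -0.1, "y": 3, "z": 0, "rx": 0, "ry": 0, "rz": 2}, {"x": -0.1, "y": 3, "z": 0, "rx": 0, "ry": 0, "rz": 2}]}}

```text
time: 6.05
tool_pos: [0.5608, 0.1582, 0.1773]
tool_rot: [3.142, 0.002, 1.276]
contact_force: [-0.9, -5.3, 2.9]
opening: 0.0156
grip_force: 15.0
```

Emit:
{"fn": "arm_command", "kwargs": {"series": [{"x": 0, "y": 1, "z": 0, "rx": 0, "ry": 0, "rz": 0.5}, {"x": 0, "y": 2, "z": 0, "rx": 0, "ry": 0, "rz": 1}, {"x": 0, "y": 2, "z": 0, "rx": 0, "ry": 0, "rz": 1}]}}

```text
time: 6.35
tool_pos: [0.5626, 0.1576, 0.1773]
tool_rot: [-3.141, 0.002, 1.259]
contact_force: [-1.3, -5.7, 3.4]
opening: 0.0156
grip_force: 15.0
```

Emit:
{"fn": "arm_command", "kwargs": {"series": [{"x": 0, "y": 1, "z": 0, "rx": 0, "ry": 0, "rz": 0.5}, {"x": 0, "y": 2, "z": 0, "rx": 0, "ry": 0, "rz": 1}, {"x": 0, "y": 2, "z": 0, "rx": 0, "ry": 0, "rz": 1}]}}

```text
time: 6.65
tool_pos: [0.563, 0.1575, 0.1772]
tool_rot: [-3.138, 0.003, 1.242]
contact_force: [-8.3, -3.9, 7.3]
opening: 0.0156
grip_force: 15.0
```

Emit:
{"fn": "arm_command", "kwargs": {"series": [{"x": 0, "y": 2, "z": 0, "rx": 0, "ry": 0, "rz": 0}, {"x": 0, "y": 3, "z": 0, "rx": 0, "ry": 0, "rz": 0}, {"x": 0, "y": 3, "z": 0, "rx": 0, "ry": 0, "rz": 0}]}}

```text
time: 6.95
tool_pos: [0.5634, 0.1573, 0.1771]
tool_rot: [-3.132, 0.004, 1.243]
contact_force: [-18.3, -1.0, 12.9]
opening: 0.0157
grip_force: 15.0
```

Emit:
{"fn": "arm_command", "kwargs": {"series": [{"x": 0, "y": -2, "z": 0, "rx": 0, "ry": 0, "rz": 0}, {"x": 0, "y": -4.5, "z": 0, "rx": 0, "ry": 0, "rz": 0}, {"x": 0, "y": -4.5, "z": 0, "rx": 0, "ry": 0, "rz": 0}]}}

```text
time: 7.25
tool_pos: [0.5626, 0.1576, 0.1772]
tool_rot: [-3.141, 0.003, 1.242]
contact_force: [-2.2, -4.9, 3.5]
opening: 0.0162
grip_force: 15.0
```

Emit:
{"fn": "arm_command", "kwargs": {"series": [{"x": 0, "y": 0, "z": 0, "rx": 0, "ry": 0, "rz": 0}, {"x": 0, "y": 0, "z": 0, "rx": 0, "ry": 0, "rz": 0}, {"x": 0, "y": 0, "z": 0, "rx": 0, "ry": 0, "rz": 0}, {"x": 0, "y": 0, "z": -40, "rx": 0, "ry": 0, "rz": 0}, {"x": 0, "y": 0, "z": -80, "rx": 0, "ry": 0, "rz": 0}, {"x": 0, "y": 0, "z": -100, "rx": 0, "ry": 0, "rz": 0}, {"x": 0, "y": 0, "z": -100, "rx": 0, "ry": 0, "rz": 0}], "hand": 50}}

```text
time: 7.95
tool_pos: [0.5645, 0.159, 0.2807]
tool_rot: [3.135, -0.003, 1.242]
contact_force: [0.4, -0.5, 0.4]
opening: 0.05
grip_force: 0.0
```

```bash
python3 - <<'E'
from h import *
o=observe(); print(o["time"],o["opening"],o["contact_force"],o["tool_pos"],o["tool_rot"])
p=read_camera("wrist"); save(p,'f.png')
for n in["bar_knob","catch_hole","bar_hinge"]:
    for r in mark_of(p,n)[:2]: print(n,r["confidence"],r["point"],proj(p,[r["point"]]))
c=cv2.Rodrigues(p["rvec"])[0]; print(-c.T@np.ravel(p["tvec"]))
E
```

```text
7.95 0.04998319731686451 [ 0.38681221 -0.47462708  0.4002361 ] [0.56450441 0.15902658 0.2806734 ] [ 3.13540577 -0.0034319   1.24220848]
bar_knob 0.73 [0.5339, 0.0559, 0.1041] [[263.0701971  283.23122786]]
bar_knob 0.67 [0.5589, 0.1562, 0.1455] [[253.93158215 207.05810793]]
catch_hole 0.97 [0.5866, 0.2168, 0.1106] [[261.38906594 124.56097346]]
catch_hole 0.55 [0.5526, 0.1371, -0.0018] [[255.69916176 184.48799712]]
bar_hinge 0.81 [0.5307, 0.0533, 0.1053] [[261.0725205  286.67548247]]
[0.58871233 0.23203383 0.37249422]
```

View pics/f.png

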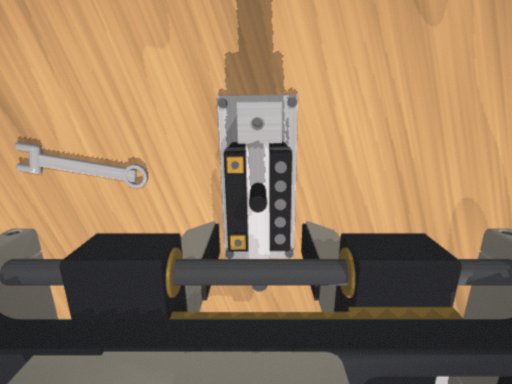

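The bar lies straight in the catch. The hole shows at about (257,123) and the knob top at about (258,188). Next, refine the hole position and measure the T pin.

```bash
python3 - <<'E'
from h import *
p=read_camera("wrist"); g=cv2.cvtColor(p["pixels"],cv2.COLOR_BGR2GRAY)
w=g[108:140,242:275]; print(w[::2,::2])
m=(w<120).astype(np.uint8); n,l,s,c=cv2.connectedComponentsWithStats(m)
for i in range(1,n):
    if s[i,4]>8: u,v=c[i]+[242,108]; print(u,v,s[i],ray(p,u,v,.112))
o=observe(); print(o["tool_pos"],o["tool_rot"])
for cam in("side","top"):
    q=read_camera(cam)
    for nm in("lock_pin","rack","dowel"):
        for r in mark_of(q,nm)[:4]: print(cam,nm,r["confidence"],r["point"])
    if cam=="side":
        # T-grip top edge ends, crop px (293,222),(308,290) /4 + offset
        for u,v in((293,222),(308,290)): print(ray(q,215+u/4,250+v/4,.095))
E
```

```text
[[185 184 186 185 184 185 185 185 185 185 188 186 187 186 185 186 184]
 [185 185 185 185 187 186 185 184 185 187 186 187 186 186 187 185 185]
 [182 184 185 185 185 185 183 184 185 186 187 184 186 187 188 184 188]
 [183 186 183 184 187 187 186 185 185 178 177 184 187 187 187 188 189]
 [188 189 188 188 189 189 186 176 136 115 124 155 180 189 189 189 190]
 [188 189 189 187 187 185 177 128 112 109 108 115 155 184 190 190 188]
 [187 189 187 186 188 186 158  99 113 112 108 107 127 177 188 189 188]
 [182 181 181 182 181 178 143  97 101 110 104  97 126 171 180 180 181]
 [185 186 184 184 183 185 164 124  95  94  96 101 140 185 188 188 189]
 [188 187 189 188 189 188 181 147 123 123 120 130 169 191 190 189 191]
 [184 185 185 187 186 187 187 182 158 150 153 172 185 183 186 185 186]
 [184 187 184 185 186 186 184 185 186 185 186 185 184 183 187 183 183]
 [187 186 187 187 186 185 185 186 188 184 187 185 187 186 187 186 186]
 [184 184 185 185 185 184 183 184 184 184 183 183 184 187 187 184 183]
 [185 186 184 186 187 186 186 186 186 187 187 186 186 186 188 185 187]
 [185 185 184 186 184 183 184 185 184 184 178 182 182 184 184 183 184]]
260.4166666666667 121.0952380952381 [13  8 11 11 84] [0.58329854 0.21958238 0.112     ]
[0.56264884 0.15857459 0.27541085] [-3.13868652e+00  1.36009242e-03  1.24204778e+00]
side lock_pin 0.8 [0.4853, -0.4524, 0.0126]
side lock_pin 0.68 [0.5352, -0.4252, 0.0105]
side lock_pin 0.57 [0.3237, -0.2975, 0.0133]
side lock_pin 0.56 [0.4487, -0.3469, 0.0541]
side rack 0.61 [0.4494, -0.3086, -0.0039]
side dowel 0.5 [0.4574, -0.2696, 0.0529]
[ 0.44991233 -0.33645446  0.095     ]
[ 0.43470614 -0.36930407  0.095     ]
top lock_pin 0.6 [0.4421, -0.3496, 0.0522]
top lock_pin 0.6 [0.4806, -0.4496, 0.0127]
top lock_pin 0.57 [0.5368, -0.4227, 0.0142]
top lock_pin 0.46 [0.3272, -0.2984, 0.0117]
top rack 0.79 [0.4526, -0.3079, -0.0025]
top dowel 0.63 [0.4536, -0.2724, 0.0543]
```

```bash
python3 -c "
from h import *
print(rel([.42,-.402,.25],1.13))"
```

```text
(array([-576.8,   45.5,   27.1]), array([-0. ,  0. ,  6.4]))
```

Emit:
{"fn": "arm_command", "kwargs": {"series": [{"x": -577, "y": 45, "z": 0, "rx": 0, "ry": 0, "rz": 6.4}, {"x": -577, "y": 45, "z": 0, "rx": 0, "ry": 0, "rz": 6.4}, {"x": -577, "y": 45, "z": 0, "rx": 0, "ry": 0, "rz": 6.4}, {"x": -577, "y": 45, "z": 0, "rx": 0, "ry": 0, "rz": 6.4}, {"x": -577, "y": 45, "z": 0, "rx": 0, "ry": 0, "rz": 6.4}, {"x": -577, "y": 45, "z": 0, "rx": 0, "ry": 0, "rz": 6.4}, {"x": -577, "y": 45, "z": 0, "rx": 0, "ry": 0, "rz": 6.4}, {"x": -577, "y": 45, "z": 0, "rx": 0, "ry": 0, "rz": 6.4}, {"x": -577, "y": 45, "z": 0, "rx": 0, "ry": 0, "rz": 6.4}, {"x": -577, "y": 45, "z": 0, "rx": 0, "ry": 0, "rz": 6.4}, {"x": -577, "y": 45, "z": 0, "rx": 0, "ry": 0, "rz": 6.4}, {"x": -577, "y": 45, "z": 27, "rx": 0, "ry": 0, "rz": 6.4}, {"x": -577, "y": 45, "z": 27, "rx": 0, "ry": 0, "rz": 6.4}, {"x": -577, "y": 45, "z": 27, "rx": 0, "ry": 0, "rz": 6.4}, {"x": -577, "y": 45, "z": 27, "rx": 0, "ry": 0, "rz": 6.4}, {"x": -577, "y": 45, "z": 27, "rx": 0, "ry": 0, "rz": 6.4}]}}

```text
time: 10.2
tool_pos: [0.4204, -0.401, 0.2513]
tool_rot: [3.14, 0.0, 1.132]
contact_force: [-0.3, -0.5, 0.0]
opening: 0.05
grip_force: 0.0
```

```bash
python3 - <<'E'
from h import *
p=read_camera("wrist"); save(p,'g.png')
for n in["lock_pin","dowel"]:
    for r in mark_of(p,n)[:2]: print(n,r["confidence"],r["point"],proj(p,[r["point"]]))
    for r in trace(p,n)[:2]:
        m=r["pixels"].astype(np.uint8); c=max(cv2.findContours(m,0,1)[0],key=cv2.contourArea)
        print(r["confidence"],m.sum(),cv2.minAreaRect(c))
E
```

```text
lock_pin 0.77 [0.4857, -0.4487, 0.0112] [[325.20298799 185.52580146]]
lock_pin 0.75 [0.328, -0.2912, 0.0141] [[144.17177289 121.79340826]]
0.9 1290 ((146.15286254882812, 125.38082122802734), (74.7888412475586, 30.736127853393555), 30.256441116333008)
0.73 1120 ((359.5, 148.5), (67.0, 31.0), 90.0)
dowel 0.74 [0.4602, -0.2666, 0.062] [[236.01229928  33.80083523]]
0.6 882 ((232.5, 34.5), (37.0, 29.0), 90.0)
```

View pics/g.png

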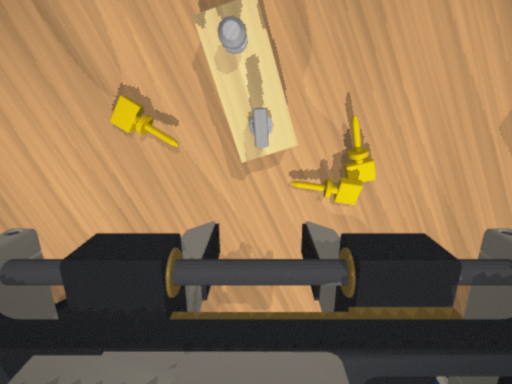

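The T grip is at (261,128) and lies almost along the tool's x. The dowel is at (233,35). I'll segment the grip's top face.

```bash
python3 - <<'E'
from h import *
p=read_camera("wrist"); I=p["pixels"].astype(int); s=I.max(2)-I.min(2)
x0,y0=238,98; w=slice(y0,158),slice(x0,285)
g=I.mean(2)[w]; m=((s[w]<25)&(g>100)).astype(np.uint8)
n,l,st,c=cv2.connectedComponentsWithStats(m); i=1+st[1:,4].argmax()
print("\n".join("".join("#" if b else("." if k>60 else "+") for b,k in zip(r,kk)) for r,kk in zip(l==i,s[w])))
cn=cv2.findContours((l==i).astype(np.uint8),0,1)[0][0]; r=cv2.minAreaRect(cn); print(r)
b=cv2.boxPoints(r)+[x0,y0]; P=np.array([ray(p,u,v,.095) for u,v in b]); print(P)
print(ray(p,r[0][0]+x0,r[0][1]+y0,.095))
print(-cv2.Rodrigues(p["rvec"])[0].T@np.ravel(p["tvec"]))
print(np.unique(g[l==i]//10,return_counts=True))
E
```

```text
...............................................
...............................................
...............................................
...............................................
...............................................
...............................................
...............................................
...............................................
...................++++++......................
................++++#######++..................
...............+############+..................
..............++#############+.................
..............+##############+.................
..............+##############+.................
..............+##############+.................
..............+##############+.................
..............+##############++................
..............++##############++...............
............+++################++..............
...........+++###################+.............
...........++####################+.............
...........+#####################+.............
...........+######################..........
[... 1513 characters left out ...]
..........................
...............................................
...............................................
...............................................
...............................................
...............................................
((23.300003051757812, 28.39999771118164), (39.528465270996094, 22.45216941833496), 71.56504821777344)
[[ 0.43916786 -0.32986712  0.095     ]
 [ 0.45774792 -0.33231007  0.095     ]
 [ 0.45446575 -0.36507527  0.095     ]
 [ 0.43516251 -0.36277042  0.095     ]]
[ 0.44670212 -0.34720725  0.095     ]
[ 0.45262488 -0.33156874  0.34218296]
(array([10., 11., 12., 13., 14., 15., 16., 17.]), array([  4,  10,  16,  29,  49,  94, 376,  72]))
```

```bash
python3 - <<'E'
from h import *
p=read_camera("wrist")
a,b=ray(p,260.3,107,.095),ray(p,262,146.5,.095); d=a-b
yaw=np.arctan2(d[1],d[0]); c=(a+b)/2
print(a,b,np.hypot(*d[:2]),yaw,c)
print(rel([c[0],c[1],.16],yaw),rel([c[0],c[1],.082+.047],yaw))
E
```

```text
[ 0.45257965 -0.33259007  0.095     ] [ 0.43988652 -0.36301157  0.095     ] 0.03296335264449553 1.1755151492568559 [ 0.44623309 -0.34780082  0.095     ]
(array([60.1,  1. , 90.4]), array([ 0. ,  0. , -2.6])) (array([ 60.1,   1. , 121.4]), array([ 0. ,  0. , -2.6]))
```

Emit:
{"fn": "arm_command", "kwargs": {"series": [{"x": 30, "y": 1, "z": 20, "rx": 0, "ry": 0, "rz": -2.6}, {"x": 60, "y": 1, "z": 40, "rx": 0, "ry": 0, "rz": -2.6}, {"x": 60, "y": 1, "z": 70, "rx": 0, "ry": 0, "rz": -2.6}, {"x": 60, "y": 1, "z": 100, "rx": 0, "ry": 0, "rz": -2.6}, {"x": 60, "y": 1, "z": 119.5, "rx": 0, "ry": 0, "rz": -2.6}, {"x": 60, "y": 1, "z": 119.5, "rx": 0, "ry": 0, "rz": -2.6}, {"x": 60, "y": 1, "z": 119.5, "rx": 0, "ry": 0, "rz": -2.6}]}}

```text
time: 11.25
tool_pos: [0.4462, -0.3484, 0.1311]
tool_rot: [3.141, -0.0, 1.176]
contact_force: [-0.4, -0.4, 1.0]
opening: 0.05
grip_force: 0.0
```

Emit:
{"fn": "arm_command", "kwargs": {"series": [{"x": 0, "y": 0, "z": 0, "rx": 0, "ry": 0, "rz": 0}, {"x": 0, "y": 0, "z": 0, "rx": 0, "ry": 0, "rz": 0}, {"x": 0, "y": 0, "z": 0, "rx": 0, "ry": 0, "rz": 0}, {"x": 0, "y": 0, "z": 0, "rx": 0, "ry": 0, "rz": 0}, {"x": 0, "y": 0, "z": 0, "rx": 0, "ry": 0, "rz": 0}, {"x": 0, "y": 0, "z": 0, "rx": 0, "ry": 0, "rz": 0}, {"x": 0, "y": 0, "z": 0, "rx": 0, "ry": 0, "rz": 0}, {"x": 0, "y": 0, "z": 0, "rx": 0, "ry": 0, "rz": 0}], "hand": 4, "squeeze": 40}}

```text
time: 12.05
tool_pos: [0.446, -0.3482, 0.1309]
tool_rot: [3.141, 0.0, 1.176]
contact_force: [-0.4, 0.5, 2.7]
opening: 0.0117
grip_force: 40.0
```

Emit:
{"fn": "arm_command", "kwargs": {"series": [{"x": 0, "y": 0, "z": -20, "rx": 0, "ry": 0, "rz": 0}, {"x": 0, "y": 0, "z": -45, "rx": 0, "ry": 0, "rz": 0}, {"x": 0, "y": 0, "z": -80, "rx": 0, "ry": 0, "rz": 0}, {"x": 0, "y": 0, "z": -120, "rx": 0, "ry": 0, "rz": 0}, {"x": 0, "y": 0, "z": -160, "rx": 0, "ry": 0, "rz": 0}, {"x": 0, "y": 0, "z": -170, "rx": 0, "ry": 0, "rz": 0}, {"x": 0, "y": 0, "z": -170, "rx": 0, "ry": 0, "rz": 0}]}}

```text
time: 12.75
tool_pos: [0.4463, -0.3484, 0.302]
tool_rot: [3.139, 0.001, 1.176]
contact_force: [-1.0, 0.0, -1.8]
opening: 0.0119
grip_force: 40.0
```

```bash
python3 - <<'E'
from h import *
o=observe(); print(o["tool_pos"],o["opening"],o["grip_force"],o["contact_force"])
print(rel([.5833,.2196,.30],1.25))
p=read_camera("side")
for r in mark_of(p,"lock_pin")[:4]: print(r["confidence"],r["point"])
E
```

```text
[ 0.44631167 -0.34843301  0.30202139] 0.011896154102101023 39.99939322471619 [-9.73592711e-01  6.29678446e-05 -1.78039706e+00]
(array([577. , -92.2,   1.1]), array([ 0.2,  0.1, -4.3]))
0.54 [0.3253, -0.2962, 0.0135]
0.54 [0.4833, -0.4548, 0.0136]
0.5 [0.5353, -0.4233, 0.0111]
0.45 [0.4483, -0.3478, 0.2234]
```

Emit:
{"fn": "arm_command", "kwargs": {"series": [{"x": 20, "y": -3, "z": 0, "rx": 0, "ry": 0, "rz": -1}, {"x": 60, "y": -10, "z": 0, "rx": 0, "ry": 0, "rz": -2}, {"x": 105, "y": -17, "z": 0, "rx": 0, "ry": 0, "rz": -3}, {"x": 150, "y": -24, "z": 0, "rx": 0, "ry": 0, "rz": -4.3}, {"x": 195, "y": -31, "z": 0, "rx": 0, "ry": 0, "rz": -4.3}, {"x": 240, "y": -38, "z": 0, "rx": 0, "ry": 0, "rz": -4.3}, {"x": 285, "y": -45, "z": 0, "rx": 0, "ry": 0, "rz": -4.3}, {"x": 330, "y": -53, "z": 0, "rx": 0, "ry": 0, "rz": -4.3}, {"x": 375, "y": -60, "z": 0, "rx": 0, "ry": 0, "rz": -4.3}, {"x": 420, "y": -67, "z": 0, "rx": 0, "ry": 0, "rz": -4.3}, {"x": 465, "y": -74, "z": 0, "rx": 0, "ry": 0, "rz": -4.3}, {"x": 510, "y": -81, "z": 0, "rx": 0, "ry": 0, "rz": -4.3}, {"x": 545, "y": -87, "z": 0, "rx": 0, "ry": 0, "rz": -4.3}, {"x": 570, "y": -91, "z": 0, "rx": 0, "ry": 0, "rz": -4.3}, {"x": 577, "y": -92, "z": 0, "rx": 0, "ry": 0, "rz": -4.3}, {"x": 577, "y": -92, "z": 0, "rx": 0, "ry": 0, "rz": -4.3}, {"x": 577, "y": -92, "z": 0, "rx": 0, "ry": 0, "rz": -4.3}, {"x": 577, "y": -92, "z": 0, "rx": 0, "ry": 0, "rz": -4.3}]}}

```text
time: 14.65
tool_pos: [0.5831, 0.2184, 0.3004]
tool_rot: [-3.141, 0.001, 1.249]
contact_force: [-1.0, -0.0, -1.6]
opening: 0.0114
grip_force: 40.0
```

```bash
python3 - <<'E'
from h import *
o=observe(); print(o["time"],o["tool_pos"],o["tool_rot"],o["opening"])
print(rel([.5833,.2196,.245],1.25),rel([.5833,.2196,.235],1.25))
E
```

```text
14.65 [0.58310983 0.21839712 0.30041289] [-3.14098874e+00  6.49985692e-04  1.24916524e+00] 0.011350033565917884
(array([ 1.2, -0.2, 55.4]), array([-0.,  0., -0.])) (array([ 1.2, -0.2, 65.4]), array([-0.,  0., -0.]))
```

Emit:
{"fn": "arm_command", "kwargs": {"series": [{"x": 1.2, "y": 0, "z": 20, "rx": 0, "ry": 0, "rz": 0}, {"x": 1.2, "y": 0, "z": 45, "rx": 0, "ry": 0, "rz": 0}, {"x": 1.2, "y": 0, "z": 62, "rx": 0, "ry": 0, "rz": 0}, {"x": 1.2, "y": 0, "z": 65, "rx": 0, "ry": 0, "rz": 0}, {"x": 1.2, "y": 0, "z": 65, "rx": 0, "ry": 0, "rz": 0}, {"x": 1.2, "y": 0, "z": 65, "rx": 0, "ry": 0, "rz": 0}]}}

```text
time: 15.25
tool_pos: [0.5841, 0.2206, 0.2371]
tool_rot: [3.14, -0.001, 1.25]
contact_force: [-0.5, 0.3, -0.6]
opening: 0.0117
grip_force: 40.0
```

```bash
python3 - <<'E'
from h import *
o=observe(); print(o["tool_pos"],o["contact_force"])
p=read_camera("side"); u,v=proj(p,[[.5833,.2196,.112]])[0]; print(u,v)
x,y=int(u)-40,int(v)-38; c=p["pixels"][y:y+60,x:x+80]
w=read_camera("wrist")["pixels"][120:384:,150:370]
c=cv2.resize(c,None,fx=8,fy=8,interpolation=2); cv2.imwrite('pics/i.png',c); print(x,y)
E
```

```text
[0.58411058 0.22058875 0.23705655] [-0.54344114  0.29248899 -0.5591096 ]
211.15172952163718 127.87767107232021
171 89
```

View pics/i.png

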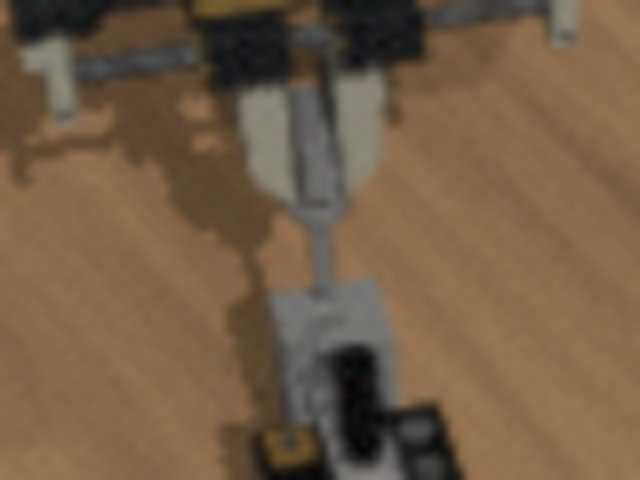

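The pin hangs straight, its tip at crop (322,292), laterally over the projected hole at (321,311). Lower it gently.

Emit:
{"fn": "arm_command", "kwargs": {"series": [{"x": 0, "y": 0, "z": 3, "rx": 0, "ry": 0, "rz": 0}, {"x": 0, "y": 0, "z": 6, "rx": 0, "ry": 0, "rz": 0}, {"x": 0, "y": 0, "z": 8, "rx": 0, "ry": 0, "rz": 0}, {"x": 0, "y": 0, "z": 10, "rx": 0, "ry": 0, "rz": 0}, {"x": 0, "y": 0, "z": 10, "rx": 0, "ry": 0, "rz": 0}]}}

```text
time: 15.85
tool_pos: [0.5834, 0.2209, 0.2253]
tool_rot: [-3.141, 0.0, 1.251]
contact_force: [0.2, 0.1, -0.7]
opening: 0.0121
grip_force: 40.0
```

Emit:
{"fn": "arm_command", "kwargs": {"series": [{"x": 0, "y": 0, "z": 3, "rx": 0, "ry": 0, "rz": 0}, {"x": 0, "y": 0, "z": 6, "rx": 0, "ry": 0, "rz": 0}, {"x": 0, "y": 0, "z": 9, "rx": 0, "ry": 0, "rz": 0}, {"x": 0, "y": 0, "z": 9, "rx": 0, "ry": 0, "rz": 0}]}}

```text
time: 16.25
tool_pos: [0.5834, 0.2207, 0.216]
tool_rot: [-3.141, 0.001, 1.251]
contact_force: [-0.3, -1.4, -1.5]
opening: 0.012
grip_force: 40.0
```

Emit:
{"fn": "arm_command", "kwargs": {"series": [{"x": -0.7, "y": 0, "z": 2, "rx": 0, "ry": 0, "rz": 0}, {"x": -0.7, "y": 0, "z": 5, "rx": 0, "ry": 0, "rz": 0}, {"x": -0.7, "y": 0, "z": 8, "rx": 0, "ry": 0, "rz": 0}, {"x": -0.7, "y": 0, "z": 11, "rx": 0, "ry": 0, "rz": 0}, {"x": -0.7, "y": 0, "z": 14, "rx": 0, "ry": 0, "rz": 0}, {"x": -0.7, "y": 0, "z": 14, "rx": 0, "ry": 0, "rz": 0}]}}

```text
time: 16.85
tool_pos: [0.5831, 0.2204, 0.2021]
tool_rot: [-3.141, 0.0, 1.251]
contact_force: [-1.0, -0.5, -2.2]
opening: 0.0117
grip_force: 40.0
```

Past the bar, with almost no force. Continue down to the collar, expected at a TCP height of about 0.188.

Emit:
{"fn": "arm_command", "kwargs": {"series": [{"x": 0, "y": 0, "z": 3, "rx": 0, "ry": 0, "rz": 0}, {"x": 0, "y": 0, "z": 6, "rx": 0, "ry": 0, "rz": 0}, {"x": 0, "y": 0, "z": 9, "rx": 0, "ry": 0, "rz": 0}, {"x": 0, "y": 0, "z": 12, "rx": 0, "ry": 0, "rz": 0}, {"x": 0, "y": 0, "z": 13, "rx": 0, "ry": 0, "rz": 0}, {"x": 0, "y": 0, "z": 13, "rx": 0, "ry": 0, "rz": 0}]}}

```text
time: 17.45
tool_pos: [0.5833, 0.2203, 0.1895]
tool_rot: [-3.141, 0.0, 1.251]
contact_force: [-0.2, -0.1, -0.0]
opening: 0.0116
grip_force: 40.0
```

Emit:
{"fn": "arm_command", "kwargs": {"series": [{"x": 0, "y": 0, "z": 1, "rx": 0, "ry": 0, "rz": 0}, {"x": 0, "y": 0, "z": 2, "rx": 0, "ry": 0, "rz": 0}, {"x": 0, "y": 0, "z": 2, "rx": 0, "ry": 0, "rz": 0}]}}

```text
time: 17.75
tool_pos: [0.5834, 0.2203, 0.1879]
tool_rot: [3.141, -0.0, 1.251]
contact_force: [0.1, -0.7, 1.5]
opening: 0.0115
grip_force: 40.0
```

Emit:
{"fn": "arm_command", "kwargs": {"series": [{"x": 0, "y": 0, "z": 1, "rx": 0, "ry": 0, "rz": 0}, {"x": 0, "y": 0, "z": 2, "rx": 0, "ry": 0, "rz": 0}, {"x": 0, "y": 0, "z": 2, "rx": 0, "ry": 0, "rz": 0}]}}

```text
time: 18.05
tool_pos: [0.5834, 0.2203, 0.1878]
tool_rot: [3.14, -0.001, 1.251]
contact_force: [-4.5, -2.3, 11.8]
opening: 0.0116
grip_force: 40.0
```

The collar is seated: the height stalls at 0.188 and the force rises to 12 N. Relax, release and rise.

Emit:
{"fn": "arm_command", "kwargs": {"series": [{"x": 0, "y": 0, "z": -1.7, "rx": 0, "ry": 0, "rz": 0}, {"x": 0, "y": 0, "z": -1.7, "rx": 0, "ry": 0, "rz": 0}]}}

```text
time: 18.25
tool_pos: [0.5834, 0.2203, 0.1879]
tool_rot: [3.141, -0.0, 1.251]
contact_force: [-2.1, -2.2, 5.1]
opening: 0.0117
grip_force: 40.0
```

Emit:
{"fn": "arm_command", "kwargs": {"series": [{"x": 0, "y": 0, "z": 0, "rx": 0, "ry": 0, "rz": 0}, {"x": 0, "y": 0, "z": 0, "rx": 0, "ry": 0, "rz": 0}, {"x": 0, "y": 0, "z": 0, "rx": 0, "ry": 0, "rz": 0}, {"x": 0, "y": 0, "z": 0, "rx": 0, "ry": 0, "rz": 0}, {"x": 0, "y": 0, "z": -20, "rx": 0, "ry": 0, "rz": 0}, {"x": 0, "y": 0, "z": -50, "rx": 0, "ry": 0, "rz": 0}, {"x": -30, "y": 0, "z": -90, "rx": 0, "ry": 0, "rz": 0}, {"x": -70, "y": 0, "z": -110, "rx": 0, "ry": 0, "rz": 0}, {"x": -90, "y": 0, "z": -110, "rx": 0, "ry": 0, "rz": 0}, {"x": -90, "y": 0, "z": -110, "rx": 0, "ry": 0, "rz": 0}, {"x": -90, "y": 0, "z": -110, "rx": 0, "ry": 0, "rz": 0}], "hand": 45}}

```text
time: 19.35
tool_pos: [0.5551, 0.1349, 0.2973]
tool_rot: [-3.141, -0.0, 1.25]
contact_force: [-0.6, -0.0, -0.5]
opening: 0.045
grip_force: 0.0
```

```bash
python3 - <<'E'
from h import *
o=observe(); print(o["time"],o["tool_pos"],o["contact_force"],o["opening"])
p=read_camera("side"); c=p["pixels"][90:215,150:260]; w=read_camera("wrist")["pixels"][60:310,120:390]
c=cv2.resize(c,None,fx=3.6,fy=3.6,interpolation=2)
w=cv2.resize(w,None,fx=1.4,fy=450/250,interpolation=2); cv2.imwrite('pics/j.png',np.hstack([c,w]))
for r in mark_of(p,"lock_pin")[:4]: print(r["confidence"],r["point"])
E
```

```text
19.35 [0.55505664 0.13492814 0.29730843] [-0.57509429 -0.03023883 -0.472321  ] 0.04501349638397369
0.75 [0.323, -0.2974, 0.0113]
0.64 [0.5869, 0.224, 0.1104]
0.61 [0.5349, -0.4224, 0.0107]
0.56 [0.4838, -0.4573, 0.0128]
```

View pics/j.png

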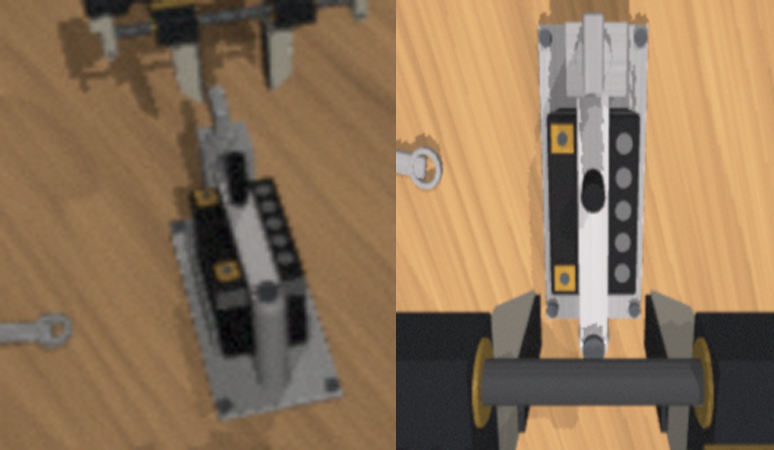

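In both views the bar is home along the battery, and the pin stands upright in the catch with its T grip at left-crop (220,105). The network puts its origin at z = 0.110, against 0.112 when seated. The gripper is clear.

```bash
python3 -c "
from cell import *
print(hand_in())"
```

```text
the job is handed in; nothing more can be done
None
```

I swung the bar home against its stop, pushed the T-handled lock pin down through the catch and bar until its collar seated, and handed the job in at about 19.5 s of the 54 s allowed; the hand-in gave no verdict.

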